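Check the syringe plungers and reject the one that sticks

TASK

Before the microinjection session, test the three glass syringes in the cassette: push each plunger in as far as it will go, without forcing it. One of them sticks part-way: lay that syringe down in the red reject tray (do not drop it) and leave the two good ones in their slots with their plungers fully home. Do not disturb the stacks of culture dishes.

Things in the scene. Friction and masses are not known exactly. Their poses are not given: they have to be found in the camera images.
- cassette: Fixed steel cassette, base 150 x 280 x 6 mm, rims 12 mm high; two blue notched bars across it carry three syringes. Origin: centre of the underside. +x runs along the syringes from plunger to nozzle (roughly away from the robot), +y to the left slot. Slots at y = 90 (left), 0, -90 mm. Bars 10 mm thick, tops at z = 44 mm, at x = -41 and +33 mm: 64 mm clear between them for fingers
- barrel_left (a point): Middle of the glass barrel of the left syringe, on its axis, where it is picked up. Barrel 30 mm in diameter, 100 mm long; x runs towards the nozzle (tip 71 mm from here). In its slot the axis is 40 mm above the work surface; syringe about 0.15 kg. White 52 x 28 mm finger flange at x = -50 mm bears against the near bar and takes the push
- thumb_left: Blue thumb disc at the end of the left plunger, 30 mm in diameter, 4 mm thick. Origin: centre of its outer face, on the syringe axis, 114 mm before the barrel's middle with the plunger fully out, 64 mm with it fully home (12 mm before the flange, disc and flange then 8 mm apart). Push it along the syringe's +x
- plunger_left (a joint): Travel of the left plunger: 0 m fully out, 0.050 m fully home; starts between 0 and 0.010 m. A sound plunger slides all the way under about 3 to 4 N and stays where it is left; the bad one stops dead at about 0.028 m, against any push (10 N is plenty to tell)
- barrel_middle (a point): Middle of the glass barrel of the middle syringe, on its axis, where it is picked up. Barrel 30 mm in diameter, 100 mm long; x runs towards the nozzle (tip 71 mm from here). In its slot the axis is 40 mm above the work surface; syringe about 0.15 kg. White 52 x 28 mm finger flange at x = -50 mm bears against the near bar and takes the push
- thumb_middle: Blue thumb disc at the end of the middle plunger, 30 mm in diameter, 4 mm thick. Origin: centre of its outer face, on the syringe axis, 114 mm before the barrel's middle with the plunger fully out, 64 mm with it fully home (12 mm before the flange, disc and flange then 8 mm apart). Push it along the syringe's +x
- plunger_middle (a joint): Travel of the middle plunger: 0 m fully out, 0.050 m fully home; starts between 0 and 0.010 m. A sound plunger slides all the way under about 3 to 4 N and stays where it is left; the bad one stops dead at about 0.028 m, against any push (10 N is plenty to tell)
- barrel_right (a point): Middle of the glass barrel of the right syringe, on its axis, where it is picked up. Barrel 30 mm in diameter, 100 mm long; x runs towards the nozzle (tip 71 mm from here). In its slot the axis is 40 mm above the work surface; syringe about 0.15 kg. White 52 x 28 mm finger flange at x = -50 mm bears against the near bar and takes the push
- thumb_right: Blue thumb disc at the end of the right plunger, 30 mm in diameter, 4 mm thick. Origin: centre of its outer face, on the syringe axis, 114 mm before the barrel's middle with the plunger fully out, 64 mm with it fully home (12 mm before the flange, disc and flange then 8 mm apart). Push it along the syringe's +x
- plunger_right (a joint): Travel of the right plunger: 0 m fully out, 0.050 m fully home; starts between 0 and 0.010 m. A sound plunger slides all the way under about 3 to 4 N and stays where it is left; the bad one stops dead at about 0.028 m, against any push (10 N is plenty to tell)
- reject_tray: Fixed red open tray, 220 (x) x 150 (y) x 26 mm, walls and floor 5 mm. Origin: centre of its underside, on the work surface. A syringe lying in it has its axis 20 mm above the work surface. Stands left or right of the cassette
- syringe_left: The whole left syringe as a body; same frame as its barrel point
- syringe_middle: The whole middle syringe as a body; same frame as its barrel point
- syringe_right: The whole right syringe as a body; same frame as its barrel point
- dish_tray: Bystander: fixed white open tray of the same size on the other side of the cassette, with two stacks of culture dishes. Origin under its centre
- dishes_1: Bystander: stack of three clear culture dishes, 62 mm wide, 45 mm high. Origin under its centre
- dishes_2: Bystander: a second such stack
There are look-alikes about, which are no part of the job. What is shaped like the syringe_right but pink or yellow is not meant.

How it is judged:
By the outcome, as a careful person would: the job done as asked, in the order asked, and still so for the second after the job is handed in, with the robot touching nothing.
It also fails if it takes over 69 s, if anything falls off the work surface, if the arm or the gripper's body presses on something with over 40 N, if the wrist force passes 120 N, or if a joint passes its speed limit or range.

ROBOT

A 7-joint arm with a two-finger parallel gripper is mounted at the origin on the work surface. World frame = base frame: x ahead of the robot, y to its left, z up, the work surface at z = 0. Lengths are in m, angles in rad, forces in N, time in s.
With the tool pointing down it reaches from about 0.4 to 0.85 m from the base axis. Payload 4.5 kg.
Tool frame: the origin (TCP) lies between the finger pads; the fingertips stand r.finger_overhang ahead of it and the grasp point (between the pads) lies 8 mm behind it (r.finger_overhang is the distance from the TCP to the fingertips, in m); z points along the fingers, x is the direction in which the jaws open and shut, and the axes are right-handed (so a half turn about z gives the same grasp; the last joint's range is limited). The gripper opens to 88 mm and grips with 3 to 60 N. Pads are 18 mm wide; open, the fingers measure 123 mm over their backs; the gripper's body (75 mm by 187 mm) begins 45 mm behind the grasp point.
Start: joints at [-1.092, 0.689, -0.195, 1.565, 0.157, 0.902, -0.215], TCP at [0.269, 0.564, 0.25] pointing down, gripper open.
Joint ranges: [-3.01, 3.01], [-0.46, 2.08], [-1.47, 1.51], [0.13, 2.56], [-1, 4.14], [0.04, 2.09], [-2.66, 2.66]. Speed limits (rad/s): [2.57, 2.57, 3.14, 3.14, 3.14, 3.14, 3.14].

INTERFACE

Orientations are given as a unit quaternion [x, y, z, w].
In Python, from plant import r gives the robot as it stands.
- The arm moves only by the tool move_arm, never from a script. Its argument "targets" is a list that holds one entry, the list of rows, each a list of 7 numbers: the turn, a rotation vector about the world's x, y, z in rad, then the shift along the world's x, y, z in m, then the opening, from 0 (shut) to 1 (fully open). A call has 1 to 5 rows; each row shifts and turns the pose as measured when the row begins; what a row does not reach is not made up. A row lasts 1/10 s, in which the tool goes at most 50 mm and 8.59 degrees, less where a joint would pass 70% of its speed; a pose out of reach is approached as far as the arm can. A call with a gripper value outside its range is refused whole. The fingers move at their own pace and stop on an object; "force" is the grip in N (left out, the last holds). Time passes only in rows, so rows that do not move let the fingers close. It gives the time, the measured TCP pose, the force and the opening at its end, in the units of the state.
- r.get_state(): the state, without advancing time (a new reading comes with each control period).
- r.snapshot(name): name is "side" or "top"; returns a dict with "frame" (420x560x3 uint8, red, green, blue), "K" (3x3 intrinsics, pixels), "T" (4x4, takes a point from camera to world coordinates). Camera axes: x right, y up, looking along -z (the intrinsics and any distortion apply to the point x, -y, -z); pixel columns grow to the right and rows downward; lengths in m; the calibration is good to about 2 mm. A picture is of the moment at which its call begins. There is no depth.
- r.finish_job(): hands the job in, once; it reports no verdict.
Trained networks look in a picture, given as the dict that the camera call returned (one of the last four; its "shot" number tells which), for a name from the list of things; names that differ only in an ending like _2 or _b are one class to them, and where a whole thing is asked for, a point or a joint stands for the part that bears it (a point fixed in the world has none). Each returns a list of dicts, best first, with "score" (0 to 1); they miss things now and then, are a little off and sometimes report something else, mostly with a low value. They report only what shows in the picture. A call takes as long as a camera call. They do not tell look-alikes from the thing itself.
- r.find_in(picture, query): "centre" ([row, column] in pixels, amid what is visible of it).
The state is a dict: "clock": time; "q": joint angles; "qd": joint speeds; "joint_torque": joint torques, N m; "tool_pos": TCP position; "eef_rot": TCP orientation; "contact_force": force on the tool from outside, world axes, zero at the start; "moment": the same for the moment, N m; "opening": opening from 0.0 (shut) to 1.0 (fully open).
Only numpy, scipy, OpenCV 4.12 (cv2) and the standard library are available. Lean on these libraries where they do the work, as an engineer would, in place of code of your own. Each camera call takes 0.05 s, during which the arm holds its last target. There are 200 camera calls.

## Working session

There is one attempt and no reset: what is moved stays moved. The work goes in short steps, Python scripts to look and compute and a tool call to move; the robot and the scene stay as the last step left them, time stands still between calls to the robot, and variables do not carry over. Pictures are saved under pics/ and viewed, about 8 in all and at most 12, crops included, and the job is handed in when it is done.

Besides the shell and the picture viewer there is one more tool, called after "Call:" as name([rows], argument=value, ...), one row to a line, values as JSON. move_arm: Moves the arm, as the interface text tells. Its arguments: {"type":"object","properties":{"targets":{"type":"array","items":{"type":"array","items":{"type":"array","items":{"type":"number"}}}},"force":{"type":"number"}},"required":["targets"]}

```bash
mkdir -p pics; ls; python3 - <<'E'
from plant import r
import cv2
print(r.get_state(), r.finger_overhang)
for n in("top","side"):
    s=r.snapshot(n); cv2.imwrite(f"pics/{n}0.png",cv2.cvtColor(s["frame"],cv2.COLOR_RGB2BGR)); print(n,s["K"],s["T"],[k for k in s])
    for q in("cassette","barrel_left","thumb_left","reject_tray","dish_tray","dishes_1"):
        print(q,[(d["centre"],round(d["score"],2)) for d in r.find_in(s,q)])
E
```

```text
pics
{'clock': 0.0, 'q': array([-1.09218771,  0.69002918, -0.19453685,  1.56634053,  0.15735228,
        0.90249046, -0.21509417]), 'qd': array([ 3.63824035e-04, -8.40368611e-05, -4.80780583e-04, -4.48348240e-04,
        1.08494182e-03,  2.58874953e-03, -5.98820942e-04]), 'joint_torque': array([ 1.57532918e-04, -5.27564085e+01, -1.26694869e+00, -1.53430420e+01,
       -5.26427315e-02,  6.69065077e-03,  1.80830966e-04]), 'tool_pos': array([0.26870812, 0.56361008, 0.24888333]), 'eef_rot': array([ 8.45623321e-01,  5.33779286e-01, -7.45673315e-04,  5.62714857e-04]), 'contact_force': array([ 0.3473471 , -0.44804284, -0.15496284]), 'moment': array([ 1.31242735e-05, -1.18744110e-02,  3.29026486e-03]), 'opening': 1.0014413433513616} 0.011
top [[381.2253685    0.         276.94949065]
 [  0.         381.2253685  207.39587478]
 [  0.           0.           1.        ]] [[ 6.11134490e-03  9.98222065e-01 -5.92904735e-02  3.84073309e-01]
 [-9.99873862e-01  6.96916136e-03  1.42720504e-02 -3.90558133e-04]
 [ 1.46598805e-02  5.91957733e-02  9.98138742e-01  9.88869439e-01]
 [ 0.00000000e+00  0.000000
[... 279 characters left out ...]
, 231.5], 0.36)]
dishes_1 [([201.4, 126.1], 0.83), ([164.6, 148.2], 0.62)]
side [[507.37222778   0.         285.28847099]
 [  0.         507.37222778 216.14155161]
 [  0.           0.           1.        ]] [[ 0.78357836  0.38245941 -0.48962205 -0.10766465]
 [-0.62127118  0.48894274 -0.61233742 -0.73002368]
 [ 0.00520294  0.78400242  0.62073596  0.80108778]
 [ 0.          0.          0.          1.        ]] ['frame', 'K', 'T', 'shot']
cassette [([214.2, 330.8], 0.64)]
barrel_left [([185.8, 291.6], 0.67)]
thumb_left [([199.6, 269.0], 0.47), ([161.0, 237.8], 0.16)]
reject_tray [([333.1, 403.8], 0.71)]
dish_tray [([174.6, 223.1], 0.66)]
dishes_1 [([160.1, 237.2], 0.84), ([167.9, 201.2], 0.61)]
```

View pics/top0.png

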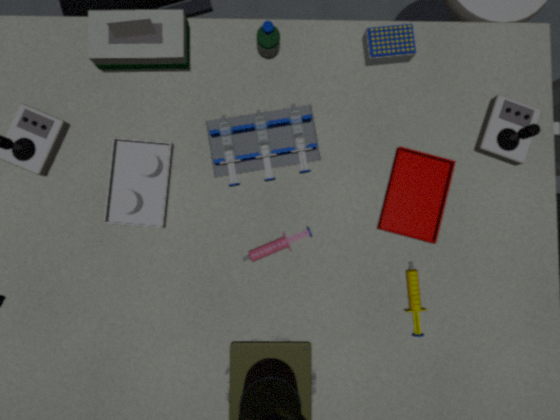

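View pics/side0.png

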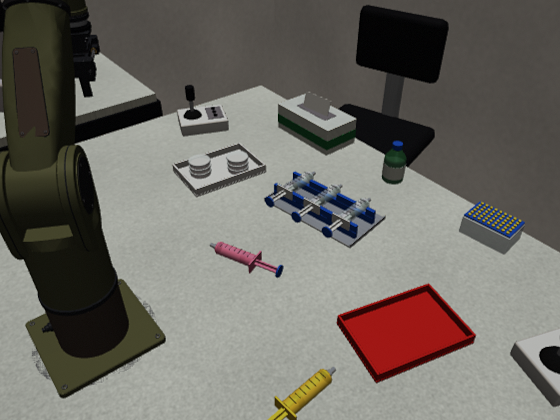

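Top view: the cassette is at about (263,141), with clear syringes whose thumb discs are at (235,184), (270,179) and (305,171). The red tray is at (416,195) on the robot's right and the dish tray at (139,183) on its left. The pink (278,245) and yellow (414,300) syringes are loose look-alikes. Only the three clear ones in the cassette are meant.

```bash
cat > h.py <<'E'
import numpy as np, cv2
from plant import r
def ray(s,px):
    K,T=s["K"],s["T"]; d=np.linalg.inv(K)@[px[0],px[1],1.0]; d=T[:3,:3]@[d[0],-d[1],-d[2]]
    return T[:3,3],d
def at(s,px,z):
    o,d=ray(s,px); return o+d*(z-o[2])/d[2]
def proj(s,p):
    K,T=s["K"],s["T"]; c=T[:3,:3].T@(np.array(p)-T[:3,3]); c=np.array([c[0],-c[1],-c[2]]); u=K@c; return u[:2]/u[2]
def crop(s,x0,y0,w,h,k,name):
    f=cv2.cvtColor(s["frame"],cv2.COLOR_RGB2BGR)[y0:y0+h,x0:x0+w]
    cv2.imwrite("pics/"+name,cv2.resize(f,None,fx=k,fy=k,interpolation=cv2.INTER_CUBIC))
E
python3 - <<'E'
from h import *
for n in("top","side"):
    s=r.snapshot(n); f=s["frame"].astype(int)
    print(n)
    for col,m,z in(("blue",(f[...,2]>f[...,0]+40)&(f[...,2]>f[...,1]+25),.04),("red",(f[...,0]>f[...,1]+80)&(f[...,1]<40)&(f[...,2]<60),.013)):
        k,l,st,c=cv2.connectedComponentsWithStats(m.astype(np.uint8))
        for i in range(1,k):
            if st[i,4]<6: continue
            ys,xs=np.where(l==i); rc=cv2.minAreaRect(np.c_[xs,ys].astype(np.float32))
            print(col,st[i,4],c[i].round(1),at(s,c[i],z).round(3), "box",[at(s,p,z)[:2].round(3).tolist() for p in cv2.boxPoints(rc)] if n=="top" and st[i,4]>100 else "")
    if n=="top": crop(s,195,90,140,105,5.7,"c1.png")
    else: crop(s,250,160,150,95,5.3,"c2.png")
E
```

```text
top
blue 109 [267.5  26.3] [0.906 0.013 0.04 ] box [[0.919, 0.027], [0.92, -0.001], [0.891, -0.001], [0.89, 0.027]]
blue 8 [383.1  29.5] [ 0.901 -0.285  0.04 ] box 
blue 24 [410.   29.2] [ 0.903 -0.354  0.04 ] box 
blue 183 [383.1  47.9] [ 0.853 -0.284  0.04 ] box [[0.846, -0.219], [0.906, -0.246], [0.85, -0.368], [0.791, -0.341]]
blue 14 [390.5  30. ] [ 0.9   -0.304  0.04 ] box 
blue 7 [397.4  29.1] [ 0.903 -0.322  0.04 ] box 
blue 7 [402.   28.7] [ 0.904 -0.334  0.04 ] box 
blue 7 [374.   31.3] [ 0.896 -0.261  0.04 ] box 
blue 7 [378.6  30.9] [ 0.898 -0.273  0.04 ] box 
blue 16 [386.3  34.9] [ 0.887 -0.293  0.04 ] box 
blue 6 [393.2  34.2] [ 0.889 -0.31   0.04 ] box 
blue 7 [398.   33.7] [ 0.891 -0.323  0.04 ] box 
blue 18 [404.7  33.1] [ 0.893 -0.34   0.04 ] box 
blue 6 [374.8  35.8] [ 0.884 -0.263  0.04 ] box 
blue 6 [379.   35.5] [ 0.885 -0.274  0.04 ] box 
blue 19 [400.8  38.2] [ 0.879 -0.33   0.04 ] box 
blue 7 [408.   37.3] [ 0.882 -0.349  0.04 ] box 
blue 15 [382.5  40.1] [ 0.873 -0.283  0.04 ] box 
blue 6 [389.2  39.2] [ 0.876 -0.3    0.04 ] box 
blue 7 [393.6  38.9] [ 0.87
[... 1832 characters left out ...]
04 ] box 
blue 63 [345.8 197.4] [ 0.661 -0.014  0.04 ] box 
blue 17 [270.2 198.6] [0.507 0.1   0.04 ] box 
blue 6 [294.  200.2] [0.55  0.058 0.04 ] box 
blue 505 [494.1 219.8] [ 0.879 -0.3    0.04 ] box 
blue 45 [325.7 209.8] [ 0.586 -0.021  0.04 ] box 
blue 30 [370.3 209.6] [ 0.673 -0.088  0.04 ] box 
blue 50 [362.7 212.4] [ 0.651 -0.084  0.04 ] box 
blue 22 [297.5 214.3] [0.52  0.008 0.04 ] box 
blue 16 [322.8 215.5] [ 0.566 -0.033  0.04 ] box 
blue 28 [352.9 223.9] [ 0.601 -0.101  0.04 ] box 
blue 25 [328.  228.9] [ 0.542 -0.079  0.04 ] box 
blue 15 [352.3 231.1] [ 0.581 -0.12   0.04 ] box 
blue 24 [277.7 269.2] [ 0.367 -0.112  0.04 ] box 
red 6017 [403.4 330.7] [ 0.472 -0.377  0.013] box
```

View pics/c1.png

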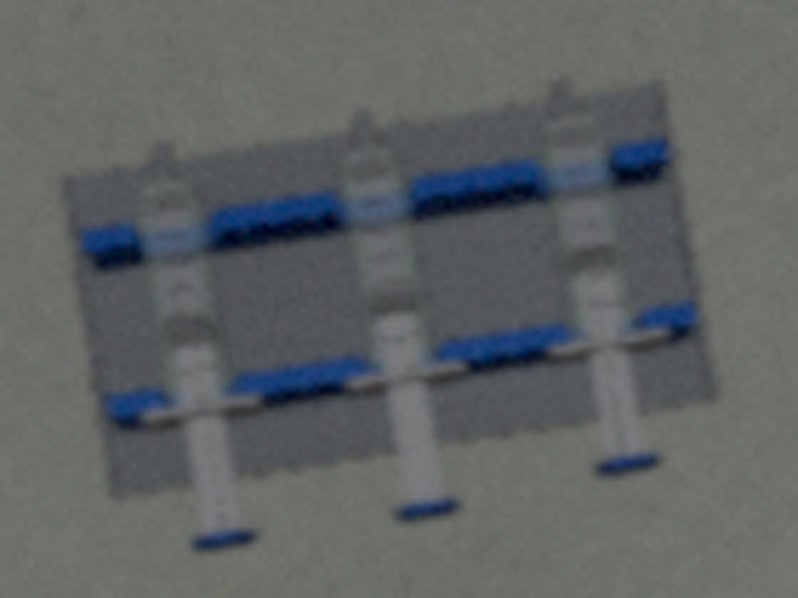

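```bash
python3 - <<'E'
from h import *
t=r.snapshot("top"); s=r.snapshot("side")
cs=[np.array(p)/5.7+[195,90] for p in((65,178),(660,85),(717,397),(112,495))]
P=[at(t,c,.010)[:2] for c in cs]; print("cass corners",np.round(P,3),np.mean(P,0))
def tri(a,b):
    o1,d1=ray(t,a);o2,d2=ray(s,b); k=np.linalg.lstsq(np.c_[d1,-d2],o2-o1,rcond=None)[0]
    p,q=o1+k[0]*d1,o2+k[1]*d2; return ((p+q)/2).round(4),np.linalg.norm(p-q).round(4)
for a,b in(((233.7,183.9),(270.2,198.6)),((269.5,178.5),(297.5,214.3)),((304.5,170.5),(328,228.9))): print(tri(a,b))
# fit cassette pose to the bar-end segment silhouettes (outer ends)
from scipy.optimize import least_squares
x,y=np.mean(P,0)
v=(P[1]-P[0]+P[2]-P[3]); print("yaw",np.arctan2(v[0],-v[1]))
E
```

```text
cass corners [[ 0.665  0.17 ]
 [ 0.712 -0.101]
 [ 0.567 -0.127]
 [ 0.52   0.147]] [0.61604023 0.02210167]
(array([0.4991, 0.0926, 0.0478]), np.float64(0.0037))
(array([0.5139, 0.0038, 0.0456]), np.float64(0.0045))
(array([ 0.5343, -0.0832,  0.0463]), np.float64(0.004))
yaw 0.16933781419691524
```

Call:
move_arm([
  [[0,0,0.14,0.02,-0.05,0,0],[0,0,0.14,0.02,-0.05,0,0],[0,0,0.14,0.02,-0.05,0,0],[0,0,0.14,0.02,-0.05,0,0],[0,0,0.05,0.02,-0.05,0,0]],
], force=20)

```text
clock: 1.4
tool_pos: [0.3582, 0.3327, 0.2499]
eef_rot: [0.632, 0.775, 0.002, -0.004]
contact_force: [1.5, -0.6, -0.2]
opening: 0.572
```

Call:
move_arm([
  [[0,0,-0.03,0.02,-0.05,0,0],[0,0,0,0.02,-0.05,0,0],[0,0,0,0.02,-0.05,-0.02,0],[0,0,0,0.02,-0.05,-0.03,0],[0,0,0,0.02,-0.05,-0.03,0]],
])

```text
clock: 1.9
tool_pos: [0.4478, 0.1144, 0.1873]
eef_rot: [0.644, 0.765, 0.007, -0.001]
contact_force: [1.7, 0.3, -0.1]
opening: 0.116
```

Call:
move_arm([
  [[0,0,0,0.005,-0.025,-0.045,0],[0,0,0,0,-0.005,-0.05,0],[0,0,0,0,0,-0.04,0],[0,0,0,0,0,-0.01,0],[0,0,0,0,0,0,0]],
])

```text
clock: 2.4
tool_pos: [0.4571, 0.0753, 0.0382]
eef_rot: [0.65, 0.76, 0.007, 0.002]
contact_force: [0.2, -0.1, 0.2]
opening: 0.005
```

```bash
cat > look.py <<'E'
import sys
from h import *
s=r.snapshot("top"); b=r.snapshot("side"); st=r.get_state()
n=sys.argv[1]
c1=cv2.resize(s["frame"][85:215,190:340],None,fx=4,fy=4,interpolation=cv2.INTER_CUBIC)[:520,:600]
p=b["frame"][150:260,240:400]; c2=cv2.resize(p,None,fx=2.5*2,fy=2.5*2,interpolation=cv2.INTER_CUBIC)
cv2.imwrite(f"pics/{n}t.png",c1[...,::-1]); cv2.imwrite(f"pics/{n}s.png",c2[...,::-1])
R=__import__("scipy.spatial.transform",fromlist=["Rotation"]).Rotation.from_quat(st["eef_rot"]).as_matrix()
print(st["clock"],st["tool_pos"].round(4),"x",R[:,0].round(3),"z",R[:,2].round(3),st["contact_force"].round(1),"proj top",proj(s,st["tool_pos"]).round(1),"side",proj(b,st["tool_pos"]).round(1))
E
python3 look.py a
```

```text
2.5 [0.4577 0.0758 0.0395] x [-0.155  0.988  0.008] z [ 0.015  0.01  -1.   ] [ 0.6 -0.3  0.4] proj top [241.  200.2] side [260.2 210.8]
```

View pics/as.png

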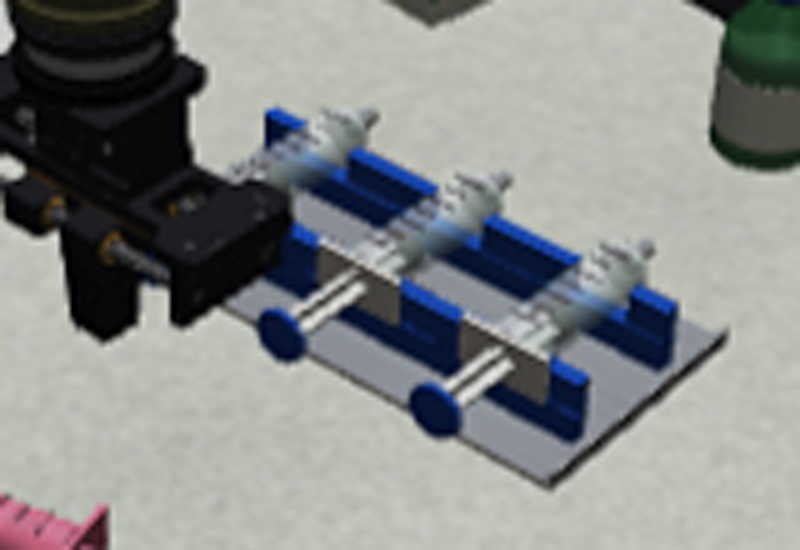

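The side view shows the gripper low in front of the left syringe, with the middle disc at crop (282,335) and the right at (437,408). The fingers need about 10 mm more in y.

Call:
move_arm([
  [[0,0,0.014,0.005,0.01,0.001,0],[0,0,0,0.01,0.002,0,0],[0,0,0,0.008,0.0015,0,0],[0,0,0,0.006,0.001,0,0],[0,0,0,0.006,0.001,0,0]],
])

```text
clock: 3.0
tool_pos: [0.4944, 0.0949, 0.0432]
eef_rot: [0.643, 0.766, 0.009, 0.002]
contact_force: [-3.7, -1.1, -2.8]
opening: 0.003
```

Call:
move_arm([
  [[0,0,0,0.005,0,-0.001,0],[0,0,0,0.005,0.0005,-0.001,0],[0,0,0,0.005,0.0005,0,0],[0,0,0,0.005,0.0005,0,0],[0,0,0,0.005,0.0005,0,0]],
])

```text
clock: 3.5
tool_pos: [0.5192, 0.0985, 0.0418]
eef_rot: [0.642, 0.766, 0.009, 0.001]
contact_force: [-3.0, 0.7, 2.7]
opening: 0.004
```

Past the sticking point at 3 N, so left appears sound. Continuing home.

Call:
move_arm([
  [[0,0,0,0.004,0,0,0],[0,0,0,0.004,0.0005,0,0],[0,0,0,0.003,0.0005,0,0],[0,0,0,0.003,0,0,0]],
])

```text
clock: 3.9
tool_pos: [0.5314, 0.1001, 0.0414]
eef_rot: [0.642, 0.767, 0.007, -0.001]
contact_force: [-13.6, 2.3, 8.0]
opening: 0.006
```

Call:
move_arm([
  [[0,0,0,0.002,0.0003,0,0],[0,0,0,0.002,0.0003,0,0]],
])

```text
clock: 4.1
tool_pos: [0.5314, 0.0999, 0.041]
eef_rot: [0.642, 0.767, 0.003, -0.004]
contact_force: [-7.3, 0.4, 4.0]
opening: 0.007
```

Call:
move_arm([
  [[0,0,0,-0.03,-0.005,0,0],[0,0,0,-0.03,-0.005,0,0],[0,0,0,0,-0.045,0,0],[0,0,0,0,-0.04,0,0],[0,0,0,0,0,0,0]],
])

```text
clock: 4.6
tool_pos: [0.4771, 0.0071, 0.0417]
eef_rot: [0.639, 0.769, 0.009, 0.0]
contact_force: [-0.3, -0.2, -0.5]
opening: 0.007
```

Call:
move_arm([
  [[0,0,-0.007,0,-0.008,0,0],[0,0,0,0.01,0.001,0,0],[0,0,0,0.008,0.0015,0,0],[0,0,0,0.006,0.001,0,0],[0,0,0,0.006,0.001,0,0]],
])

```text
clock: 5.1
tool_pos: [0.5105, 0.0022, 0.0418]
eef_rot: [0.642, 0.766, 0.01, 0.002]
contact_force: [-4.3, 0.2, 1.4]
opening: 0.005
```

Call:
move_arm([
  [[0,0,0,0.005,0.001,0,0],[0,0,0,0.005,0.001,0,0],[0,0,0,0.005,0.001,0,0],[0,0,0,0.005,0.001,0,0],[0,0,0,0.003,0.0005,0,0]],
])

```text
clock: 5.6
tool_pos: [0.5337, 0.0063, 0.0417]
eef_rot: [0.642, 0.766, 0.008, 0.001]
contact_force: [-2.8, -0.6, 1.3]
opening: 0.009
```

Call:
move_arm([
  [[0,0,0,0.004,0.001,0,0],[0,0,0,0.004,0.001,0,0],[0,0,0,0.003,0.0005,0,0],[0,0,0,0.002,0.0003,0,0],[0,0,0,0.002,0.0003,0,0]],
])

```text
clock: 6.1
tool_pos: [0.5472, 0.0086, 0.0414]
eef_rot: [0.643, 0.766, 0.005, -0.0]
contact_force: [-8.6, -1.4, 6.3]
opening: 0.003
```

Call:
move_arm([
  [[0,0,0,0.002,0.0003,0,0],[0,0,0,0.002,0.0003,0,0]],
])

```text
clock: 6.3
tool_pos: [0.5472, 0.0086, 0.041]
eef_rot: [0.642, 0.766, 0.001, -0.002]
contact_force: [-6.6, -1.1, 5.5]
opening: 0.003
```

Call:
move_arm([
  [[0,0,0,-0.03,-0.005,0,0],[0,0,0,-0.025,-0.005,0,0],[0,0,0,0,-0.045,0,0],[0,0,0,0,-0.045,0,0],[0,0,0,0,0,0,0]],
])

```text
clock: 6.8
tool_pos: [0.4987, -0.085, 0.0417]
eef_rot: [0.637, 0.77, 0.01, -0.0]
contact_force: [-0.4, -0.1, -0.1]
opening: 0.008
```

Call:
move_arm([
  [[0,0,-0.018,0.002,-0.003,0,0],[0,0,0,0.008,0.001,0,0],[0,0,0,0.008,0.0015,0,0],[0,0,0,0.006,0.001,0,0],[0,0,0,0.005,0.001,0,0]],
])

```text
clock: 7.3
tool_pos: [0.5315, -0.0803, 0.0417]
eef_rot: [0.644, 0.765, 0.012, -0.0]
contact_force: [-2.7, -2.4, 0.5]
opening: 0.006
```

Call:
move_arm([
  [[0,0,0,0.005,0.001,0,0],[0,0,0,0.005,0.001,0,0],[0,0,0,0.003,0.0005,0,0],[0,0,0,0.002,0.0003,0,0]],
])

```text
clock: 7.7
tool_pos: [0.5396, -0.0787, 0.0406]
eef_rot: [0.644, 0.765, 0.004, -0.005]
contact_force: [-6.1, -2.8, 4.8]
opening: 0.002
```

Call:
move_arm([
  [[0,0,0,0.003,0.0005,0,0],[0,0,0,0.003,0.0005,0,0]],
])

```text
clock: 7.9
tool_pos: [0.5396, -0.0786, 0.0401]
eef_rot: [0.644, 0.765, -0.002, -0.008]
contact_force: [-7.6, -2.5, 6.3]
opening: 0.004
```

Call:
move_arm([
  [[0,0,0,-0.03,-0.005,0,0],[0,0,0,-0.04,-0.02,0.02,0],[0.015,0,0,-0.02,-0.04,0.045,0],[0,0,0,-0.01,-0.04,0.045,0.5],[0,0,0,0,-0.01,0.01,1]],
])

```text
clock: 8.4
tool_pos: [0.4479, -0.1753, 0.1487]
eef_rot: [0.638, 0.77, 0.011, -0.013]
contact_force: [1.0, 0.2, 0.1]
opening: 0.163
```

```bash
python3 look.py b; python3 - <<'E'
import cv2,numpy as np
a=cv2.imread("pics/bt.png");b=cv2.imread("pics/bs.png");b=cv2.resize(b,(600,412));a=cv2.resize(a,(600,520))
cv2.imwrite("pics/b.png",cv2.resize(np.hstack([a,cv2.copyMakeBorder(b,0,108,0,0,0)]),(800,347)))
E
```

```text
8.5 [ 0.4495 -0.1734  0.1476] x [-0.187  0.982  0.036] z [-0.005  0.035 -0.999] [ 0.4  0.  -0.9] proj top [349.5 200.9] side [328.8 229.6]
```

View pics/bt.png

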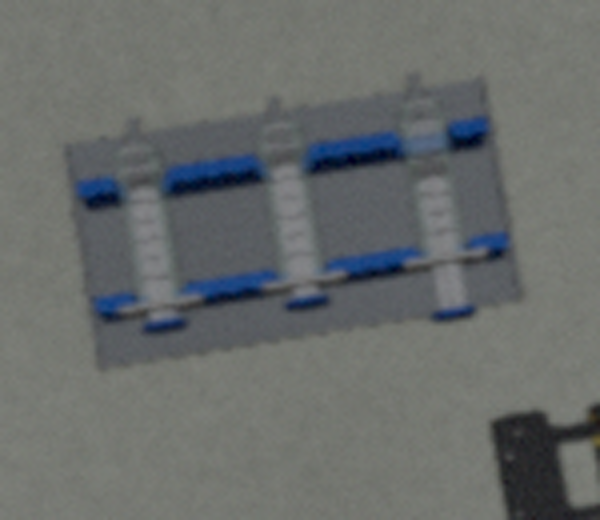

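Left and middle discs sit against their flanges (crop (165,323) and (307,300)). The right disc, at (453,312), is still well clear of its flange, so right is the bad one. Right barrel middle at about (434,197), which agrees with the planned grasp (0.627,-0.067).

Call:
move_arm([
  [[-0.035,0,-0.019,0.04,0.025,0,1],[0,0,0,0.04,0.025,0,1],[0,0,0,0.04,0.025,0,1],[0,0,0,0.035,0.02,-0.01,1],[0,0,0,0.015,0.01,-0.01,1]],
])

```text
clock: 9.0
tool_pos: [0.6256, -0.0577, 0.1248]
eef_rot: [0.645, 0.764, 0.002, -0.002]
contact_force: [-1.4, 0.6, -0.3]
opening: 0.707
```

```bash
python3 look.py c
```

```text
9.1 [ 0.6238 -0.057   0.1237] x [-0.17   0.985  0.007] z [-0.003  0.006 -1.   ] [-0.6  0.1 -0.4] proj top [296.7 126. ] side [349.9 183. ]
```

Call:
move_arm([
  [[0,0,0,0.003,-0.0105,0,1],[0,0,0,0,0,-0.01,1],[0,0,0,0,0,-0.02,1],[0,0,0,0,0,0,1]],
])

```text
clock: 9.5
tool_pos: [0.6247, -0.0687, 0.0905]
eef_rot: [0.644, 0.765, -0.0, -0.004]
contact_force: [-0.4, 0.7, -0.5]
opening: 0.997
```

```bash
python3 look.py d
```

```text
9.6 [ 0.6265 -0.0681  0.0929] x [-0.172  0.985  0.005] z [-0.002  0.005 -1.   ] [0.7 0.7 0.8] proj top [300.4 128.4] side [352.8 195.4]
```

View pics/ds.png

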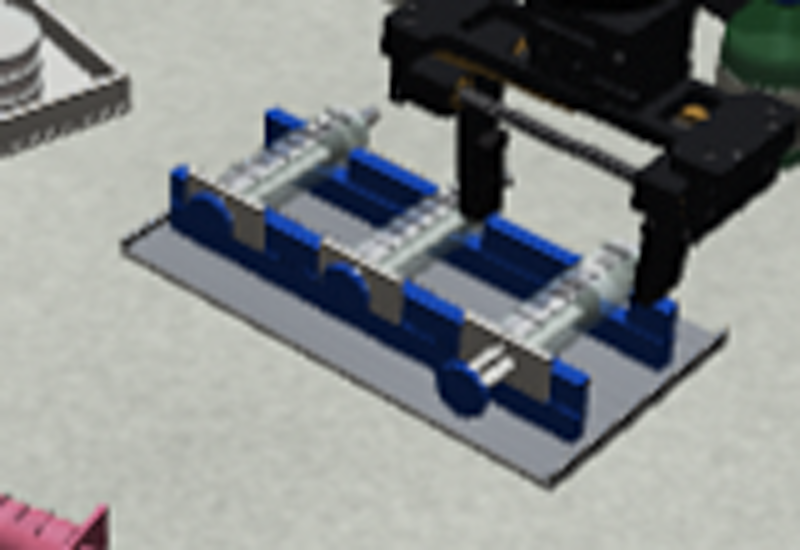

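The open fingers straddle the right barrel (fingertips at crop (480,215) and (650,300)), clear of the middle syringe. Going down.

Call:
move_arm([
  [[0,0,0,0,0,-0.02,1],[0,0,0,0,0,-0.02,1],[0,0,0,0,0,-0.01,1],[0,0,0,0,0,0,1],[0,0,0,0,0,0,1]],
])

```text
clock: 10.1
tool_pos: [0.6291, -0.0695, 0.0467]
eef_rot: [0.645, 0.764, 0.004, 0.001]
contact_force: [0.3, -0.0, -0.3]
opening: 1.002
```

Call:
move_arm([
  [[0,0,0,-0.002,0.002,-0.006,1],[0,0,0,0,0,0,0.5],[0,0,0,0,0,0,0.2],[0,0,0,0,0,0,0.2],[0,0,0,0,0,0,0.2]],
], force=20)

```text
clock: 10.6
tool_pos: [0.6285, -0.0671, 0.0431]
eef_rot: [0.645, 0.764, 0.005, 0.002]
contact_force: [0.4, 0.6, 0.4]
opening: 0.662
```

Call:
move_arm([
  [[0,0,0,0,0,0,0.1],[0,0,0,0,0,0,0.1],[0,0,0,0,0,0,0.1]],
])

```text
clock: 10.9
tool_pos: [0.6288, -0.0671, 0.0433]
eef_rot: [0.645, 0.764, 0.006, 0.002]
contact_force: [0.5, -0.8, -0.6]
opening: 0.391
```

Call:
move_arm([
  [[0,0,0,0,0,-0.002,0.1],[0,0,0,0,0,0,0.1],[0,0,0,0,0,0,0.1],[0,0,0,0,0,0,0.1]],
])

```text
clock: 11.3
tool_pos: [0.6289, -0.0668, 0.0426]
eef_rot: [0.645, 0.764, 0.006, 0.003]
contact_force: [-0.2, 0.3, 1.5]
opening: 0.338
```

Call:
move_arm([
  [[0,0,0,0,0,0.01,0.1],[0,0,0,0,0,0.02,0.1],[0,0,0,0,0,0.03,0.1],[0,0,0,0,0,0.03,0.1],[0,0,0,0,0,0.01,0.1]],
])

```text
clock: 11.8
tool_pos: [0.6257, -0.0671, 0.1439]
eef_rot: [0.644, 0.765, 0.003, -0.0]
contact_force: [0.6, -0.1, -1.9]
opening: 0.336
```

```bash
python3 look.py e; python3 - <<'E'
from h import *
print(r.get_state()["opening"])
t=r.snapshot("top"); f=t["frame"].astype(int); m=((f[...,0]>f[...,1]+60)&(f[...,1]<45)&(f[...,2]<60)).astype(np.uint8)
m[:,:360]=0; m[250:]=0
k,l,st,c=cv2.connectedComponentsWithStats(m); i=1+st[1:,4].argmax(); ys,xs=np.where(l==i); rc=cv2.minAreaRect(np.c_[xs,ys].astype(np.float32))
P=np.array([at(t,p,.026)[:2] for p in cv2.boxPoints(rc)]); print(P.round(3),P.mean(0),[np.linalg.norm(P[j]-P[j-1]).round(3) for j in range(4)])
E
```

```text
11.9 [ 0.6253 -0.0674  0.1424] x [-0.169  0.986  0.004] z [ 0.003  0.005 -1.   ] [ 0.4  0.2 -1.5] proj top [301.8 123.1] side [354.1 178.1]
0.33800091979419766
[[ 0.433 -0.278]
 [ 0.488 -0.297]
 [ 0.484 -0.31 ]
 [ 0.429 -0.291]] [ 0.45867981 -0.29415799] [np.float64(0.014), np.float64(0.058), np.float64(0.014), np.float64(0.058)]
```

View pics/es.png

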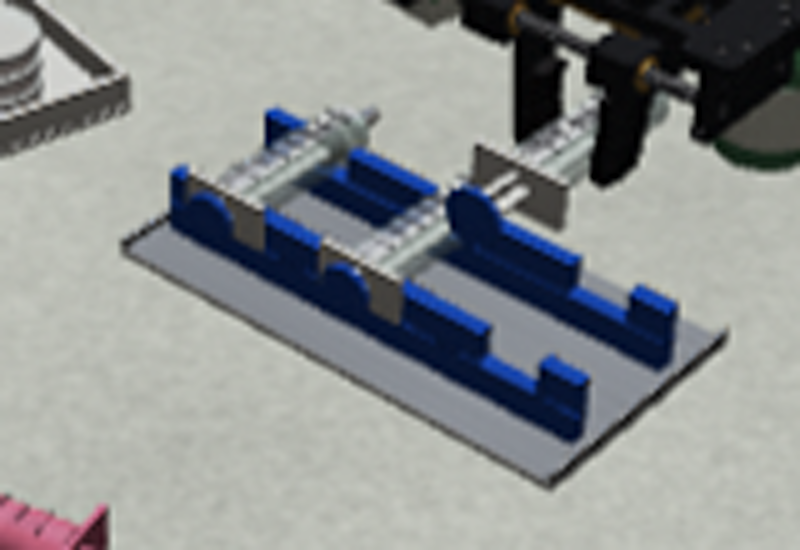

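Right syringe is lifted level in the jaws, its disc at crop (475,215) clear of the middle one. Carrying it to the tray.

Call:
move_arm([
  [[0,0,-0.085,-0.01,-0.04,0,0.1],[0,0,-0.085,-0.02,-0.04,0,0.1],[0,0,-0.085,-0.02,-0.04,0,0.1],[0,0,-0.085,-0.02,-0.04,0,0.1],[0,0,-0.085,-0.02,-0.04,0,0.1]],
])

```text
clock: 12.45
tool_pos: [0.5303, -0.2619, 0.133]
eef_rot: [0.791, 0.612, 0.004, -0.007]
contact_force: [0.9, -0.2, -2.0]
opening: 0.338
```

```bash
python3 look.py f
```

```text
12.55 [ 0.5254 -0.27    0.1319] x [0.262 0.965 0.006] z [-0.009  0.009 -1.   ] [ 0.5 -1.5 -2.1] proj top [390.3 168.5] side [389.5 245.2]
```

Call:
move_arm([
  [[0,0,0,-0.015,-0.04,0,0.1],[0,0,0,-0.015,-0.035,0,0.1],[0,0,0,-0.01,-0.02,-0.02,0.1],[0,0,0,0,0,-0.03,0.1],[0,0,0,0,0,0,0.1]],
])

```text
clock: 13.05
tool_pos: [0.4803, -0.3642, 0.0731]
eef_rot: [0.794, 0.607, -0.004, -0.011]
contact_force: [-0.8, 0.4, -1.9]
opening: 0.341
```

```bash
python3 look.py g; python3 - <<'E'
from h import *
s=r.snapshot("side"); f=cv2.cvtColor(s["frame"],cv2.COLOR_RGB2BGR).copy()
# predicted tray top rim and syringe footprint at tray
c=np.array([.475,-.374]);a=-.256;u=np.array([np.cos(a),np.sin(a)]);v=np.array([-u[1],u[0]])
for z,col in((.026,(0,255,0)),):
    pts=[proj(s,[*(c+i*.11*u+j*.075*v),z]) for i,j in((1,1),(1,-1),(-1,-1),(-1,1))]
    cv2.polylines(f,[np.int32(np.round(pts))],True,col,1)
p=f[220:400,300:520]; cv2.imwrite("pics/g.png",cv2.resize(p,None,fx=3.2,fy=3.2,interpolation=cv2.INTER_CUBIC))
E
```

```text
13.15 [ 0.4828 -0.3648  0.0764] x [0.262 0.965 0.007] z [-0.014  0.011 -1.   ] [ 0.5  0.1 -1.3] proj top [422.4 190. ] side [407.6 302.4]
```

View pics/g.png

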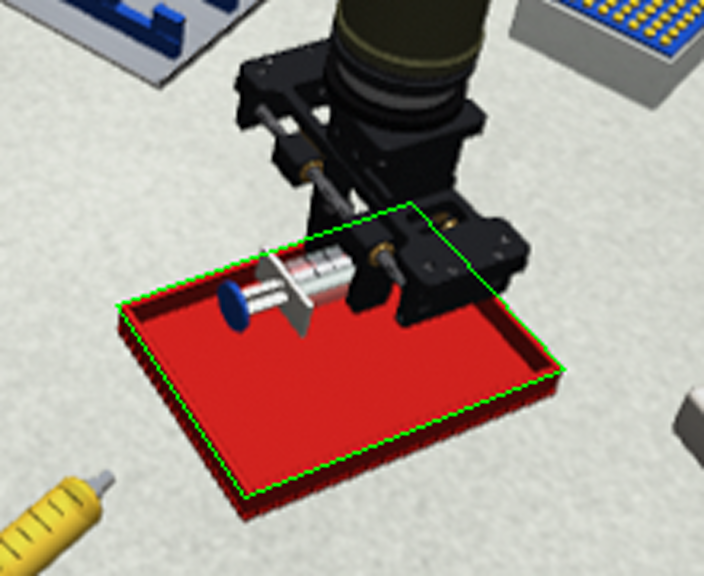

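The measured tray outline matches the picture; syringe is level above the tray. Lowering.

Call:
move_arm([
  [[-0.01,-0.014,0,-0.003,-0.01,0,0.1],[0,0,0,0,0,-0.02,0.1],[0,0,0,0,0,-0.015,0.1],[0,0,0,0,0,-0.006,0.1],[0,0,0,0,0,0,0.1]],
])

```text
clock: 13.7
tool_pos: [0.4857, -0.3753, 0.0406]
eef_rot: [0.792, 0.61, 0.003, 0.006]
contact_force: [0.7, 0.8, -2.5]
opening: 0.338
```

Call:
move_arm([
  [[0,0,0,-0.003,0,-0.008,0.1],[0,0,0,0,0,-0.004,0.1],[0,0,0,0,0,-0.002,0.1],[0,0,0,0,0,-0.001,0.1]],
])

```text
clock: 14.1
tool_pos: [0.4834, -0.3756, 0.0259]
eef_rot: [0.792, 0.61, 0.004, 0.007]
contact_force: [0.0, -0.5, -0.8]
opening: 0.337
```

Call:
move_arm([
  [[0,0,0,0,0,-0.0015,0.1],[0,0,0,0,0,-0.0015,0.1],[0,0,0,0,0,-0.001,0.1]],
])

```text
clock: 14.4
tool_pos: [0.4838, -0.3757, 0.0226]
eef_rot: [0.792, 0.61, 0.004, 0.008]
contact_force: [-3.4, 1.7, 11.6]
opening: 0.334
```

Touchdown. Releasing.

Call:
move_arm([
  [[0,0,0,0,0,0.0005,0.37],[0,0,0,0,0,0,0.45],[0,0,0,0,0,0,0.6],[0,0,0,0,0,0,0.6],[0,0,0,0,0,0,0.6]],
])

```text
clock: 14.9
tool_pos: [0.485, -0.3762, 0.024]
eef_rot: [0.792, 0.61, 0.005, 0.009]
contact_force: [0.3, -0.3, 0.2]
opening: 0.597
```

Call:
move_arm([
  [[0,0,0,0,0,0.01,0.6],[0,0,0,0,0,0.03,0.6],[0,0,0,0,0,0.04,0.6],[0,0,0,0,0,0.04,0.6],[0,0,0,0,0,0.03,0.6]],
])

```text
clock: 15.4
tool_pos: [0.4814, -0.3738, 0.1765]
eef_rot: [0.792, 0.611, 0.003, 0.004]
contact_force: [-0.0, -1.3, 0.5]
opening: 0.598
```

Call:
move_arm([
  [[0,0,0,-0.04,0.02,0.02,0.6],[0,0,0,-0.04,0.02,0.02,0.6],[0,0,0,-0.04,0.02,0,0.6],[0,0,0,-0.02,0.02,0,0.6],[0,0,0,0,0,0,0.6]],
])

```text
clock: 15.9
tool_pos: [0.3401, -0.2925, 0.2267]
eef_rot: [0.792, 0.61, 0.005, 0.012]
contact_force: [0.6, -1.1, 0.6]
opening: 0.605
```

```bash
python3 - <<'E'
from h import *
s=r.snapshot("side"); print(r.get_state()["clock"],r.get_state()["opening"],r.get_state()["contact_force"])
crop(s,180,130,320,260,2.3,"z.png")
E
```

```text
15.95 0.6010514489678468 [-0.68193182 -0.48501694  1.08166433]
```

View pics/z.png

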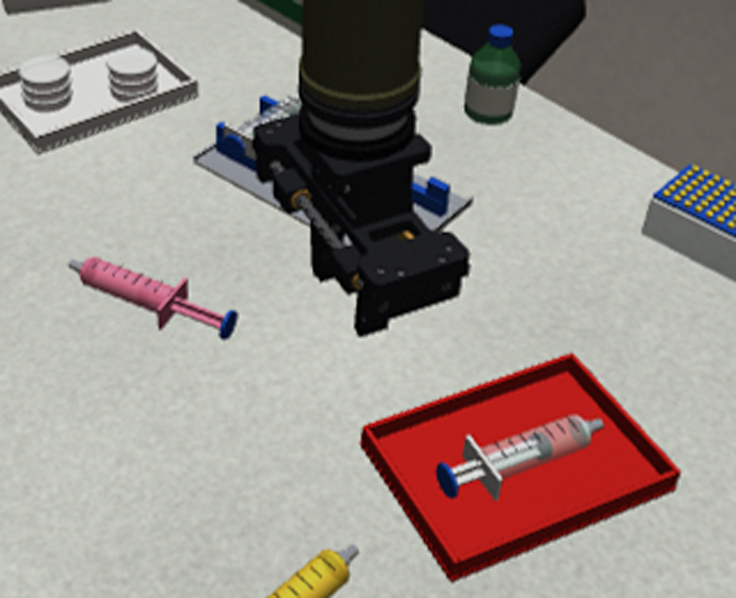

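The syringe lies flat and centred in the red tray (crop (520,455)), and the dishes and look-alikes are undisturbed. The view just after the lift (es.png) showed both good plungers home, so I'm handing the job in.

```bash
python3 -c "
from plant import r
print(r.finish_job())"
```

```text
the job is handed in; nothing more can be done
None
```

The job is done and handed in at about 16 s. The right syringe was the bad one and now lies in the red reject tray. The left and middle syringes are in their slots with their plungers fully home.

- **Push tests:** The left and middle plungers slid at about 3–4 N. Both stopped against a firm end where full travel should be. The right plunger stopped dead at about 0.028 m, and I confirmed it with about 10 N.
- **Reject:** I gripped the right syringe at 20 N, lifted it level and lowered it into the tray until it touched down (about 12 N on the wrist). I then released it and backed the gripper away.
- **Last checks:** The final picture shows the syringe flat inside the tray, with the dish stacks and the pink and yellow look-alikes undisturbed. The gripper hid most of the cassette in that picture, so the plungers being home rests on the view taken just after the lift. No checks disagreed except one late re-measurement of the tray, which the arm partly blocked. I used the first measurement instead, and its outline matched the picture before I lowered the syringe.

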